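# Find the rocking jar lid and press it home

## Robot

A 7-joint arm with a two-finger parallel gripper is mounted at the origin on a cart in front of the work surface, level with it; the furniture and walls round the work are solid. World frame = base frame: x ahead of the robot, y to its left, z up, the work surface at z = 0. Lengths are in m, angles in rad, forces in N, time in s.
With the tool pointing down it reaches from about 0.425 to 0.875 m from the base axis. Payload 4.7 kg.
Tool frame: the origin (TCP) lies between the finger pads; the fingertips stand 14 mm ahead of it and the grasp point (between the pads) lies 5 mm behind it; z points along the fingers, y is the line along which they close (so a half turn about z gives the same grasp; the last joint's range is limited). The gripper opens to 87 mm and grips with 3 to 60 N. Pads are 19 mm wide; open, the fingers measure 117 mm over their backs; the gripper's body (75 mm by 190 mm) begins 51 mm behind the grasp point.
Start: joints at [-1.325, 0.321, -0.07, 1.45, 0.023, 1.371, -0.057], TCP at [0.149, 0.633, 0.237] pointing down, gripper open.
Joint ranges: [-2.86, 2.86], [-0.3, 2.09], [-1.38, 1.24], [0.06, 2.45], [-1.56, 4.7], [0.09, 2.05], [-2.69, 2.69]. Speed limits (rad/s): [2.57, 2.57, 3.14, 3.14, 3.14, 3.14, 3.14].

## Interface

Orientations are given as a rotation vector (axis times angle).
In Python, from bench import ctrl gives the robot as it stands.
- The arm moves only by the shell command python3 -m inch 'ROWS' [OPENING] [FORCE]. ROWS is JSON, a list of rows, each a list of 6 numbers: the shift along the world's x, y, z in mm, then the turn, a rotation vector about the world's x, y, z in degrees. In form: [[tx, ty, tz, rx, ry, rz], ...]. A call has 1 to 20 rows; each row is the pose to reach, as a shift and turn from the pose commanded when the call began; what a row does not reach only later rows make up. A row lasts 1/8 s, in which the tool goes at most 62.5 mm and 10.7 degrees, less where a joint would pass 70% of its speed; a pose out of reach is approached as far as the arm can. A call with a gripper value outside its range is refused whole. OPENING is the finger opening in mm, from 0 to 87, set as the call begins (- or left out, the last holds). The fingers move at their own pace and stop on an object; FORCE is the grip in N (left out, the last holds). Time passes only in rows, so rows that repeat a pose let the fingers close. It gives the time, the measured TCP pose, the force, the opening and the grip force at its end, in the units of the state.
- ctrl.get_state(): the state, without advancing time (a new reading comes with each control period).
- ctrl.get_image(name): name is "side" or "top" or "wrist"; returns (picture, depth): 400x640x3 uint8, red, green, blue; 400x640 float32, m along the optical axis (not along the pixel's ray), 0 where there is no reading.
- ctrl.camera_params(name): a dict with "mtx" (3x3 intrinsics, pixels), "dist_coeffs" ([k1, k2, p1, p2, k3] as OpenCV has them; the pictures are not rectified), "T" (4x4, takes a point from camera to world coordinates). Camera axes: x right, y down, z forward; pixel columns grow to the right and rows downward; lengths in m; the calibration is good to about 2 mm. A picture is of the moment at which its call begins: read the wrist's pose just before it. camera_params takes no time and is no camera call; for the wrist camera it gives the pose at the moment of the call.
- ctrl.close_job(): hands the job in; it is judged then, once.
The state is a dict: "time": time; "joint_positions": joint angles; "qd": joint speeds; "joint_torque": joint torques, N m; "position": TCP position; "tool_rot": TCP orientation; "ft_force": force on the tool from outside, world axes, zero at the start; "torque": the same for the moment, N m; "grip_width": opening from 0.0 (shut) to 1.0 (fully open); "grip_force": force on a finger pad.
Only numpy, scipy, OpenCV 4.12 (cv2) and the standard library are available. Lean on these libraries where they do the work, as an engineer would, in place of code of your own. Each camera call takes 0.05 s, during which the arm holds its last target. There are 200 camera calls.

## Task

Four jars with identical flat wooden lids stand on the worktop, and one lid rocks because the stopper under it is not pushed in. Press the lids gently near the edge, one after another, until one rocks under your finger; then push that lid down in its middle until it is fully home, and finish while still holding it pressed down with the fingertips. Do not lift anything, and leave the other lids and the things around them where they are.

Things in the scene. Friction and masses are not known exactly. Their poses are not given: they have to be found in the camera images.
- lid_1: One of four identical loose flat round wooden lids, 92 mm across, 9 mm thick, with a 10 mm skirt, each on a fixed white stoneware jar (jar heights differ by a few mm). Origin: centre of the underside; z up; top face 9 mm above. All four start level, undersides 85 mm above the worktop. Any of the four may be the one that rocks; it looks the same.
- lid_2: As lid_1 (same size, same origin). A sound lid rests on its jar's rim (radius 38 mm) and does not give when pressed, at the edge or in the middle.
- lid_3: As lid_1 (same size, same origin). The faulty lid sits on a stopper (radius 9 mm, under its middle) that stands 5 mm too high: pressed with 1 to 5 N about 32 mm from its centre it tips about 0.17 rad (4 mm down under the finger, far edge up 9 mm), and falls level again when let go.
- lid_4: As lid_1 (same size, same origin). The faulty lid, pressed in its middle with more than about 8 N (15 N is plenty), sinks 5 mm with its stopper and stops hard on the rim; then it no longer rocks and stays down.
- shaker_a: Bystander: small white-capped shaker, 30 mm wide, 43 mm high, between the jars; origin at the centre of its underside.
- shaker_b: Bystander: second such shaker, the same size, between the jars; origin at the centre of its underside.
- tea_box: Bystander: yellow card box, 57x70x76 mm, behind the jars; origin at the centre of its underside.
- sugar_pot: Bystander: low glass jar with a white lid, 67 mm wide, 70 mm high, behind the jars; origin at the centre of its underside.
Mind the look-alikes: they are no part of the job. What is shaped like the lid_3 but pink is not meant. Leave any red look-alike of the lid_1 alone.

How it is judged:
By the outcome, as a careful person would: the job done as asked, in the order asked, and still so for the second after the job is handed in, while the arm keeps its last pose, push and grip.
It also fails if it takes over 51 s, if anything falls off the work surface, if the arm or the gripper's body presses on something with over 40 N, if the wrist force passes 120 N, or if a joint passes its speed limit or range.

## Working session

There is one attempt and no reset: what is moved stays moved. The work goes in short steps, Python scripts to look and compute and a shell command to move; the robot and the scene stay as the last step left them, time stands still between calls to the robot, and variables do not carry over. Pictures are saved under pics/ and viewed, at most 10 in all, crops included, and the job is handed in when it is done.

```bash
mkdir -p pics; cat > h.py <<'E'
import numpy as np, cv2
from bench import ctrl
def grab(n,f):
    P=ctrl.camera_params(n); im,d=ctrl.get_image(n); cv2.imwrite(f,im[:,:,::-1]); np.savez(f[:-4],im=im,d=d,T=P['T'],m=P['mtx'],k=P['dist_coeffs']); return im,d,P
def pts(d,P,uv):
    uv=np.float64(uv).reshape(-1,2); n=cv2.undistortPoints(uv[:,None],np.array(P['mtx']),np.array(P['dist_coeffs']))[:,0]
    z=d[uv[:,1].astype(int),uv[:,0].astype(int)][:,None]; T=np.array(P['T'])
    return np.hstack([n*z,z])@T[:3,:3].T+T[:3,3]
def plane(P,uv,h):
    uv=np.float64(uv).reshape(-1,2); n=cv2.undistortPoints(uv[:,None],np.array(P['mtx']),np.array(P['dist_coeffs']))[:,0]
    T=np.array(P['T']); r=np.hstack([n,np.ones((len(n),1))])@T[:3,:3].T; return T[:3,3]+r*((h-T[2,3])/r[:,2:])
E
python3 - <<'E'
from h import *
s=ctrl.get_state();print({k:np.round(v,3) for k,v in s.items()})
for n in ['top','side']:
    im,d,P=grab(n,f'pics/{n}0.png'); print(n,np.round(P['T'],3).tolist())
E
```

```text
{'time': np.float64(0.0), 'joint_positions': array([-1.325,  0.322, -0.07 ,  1.452,  0.023,  1.371, -0.057]), 'qd': array([-0.001,  0.001,  0.   , -0.001,  0.001, -0.001, -0.002]), 'joint_torque': array([ 1.0000e-03, -4.9129e+01, -4.0400e-01, -3.1253e+01, -6.4000e-02,
        4.4000e-02,  0.0000e+00]), 'position': array([0.149, 0.632, 0.235]), 'tool_rot': array([-3.63e-01, -3.12e+00,  3.00e-03]), 'ft_force': array([ 0.545, -1.327, -0.811]), 'torque': array([ 0.021, -0.001,  0.02 ]), 'grip_force': np.float64(0.0), 'grip_width': np.float64(1.001)}
top [[0.089, -0.973, 0.211, 0.187], [-0.996, -0.088, 0.014, 0.036], [0.005, -0.212, -0.977, 1.713], [0.0, 0.0, 0.0, 1.0]]
side [[0.999, -0.016, 0.049, 0.477], [-0.049, -0.596, 0.802, -0.971], [0.016, -0.803, -0.596, 0.84], [0.0, 0.0, 0.0, 1.0]]
```

View pics/top0.png

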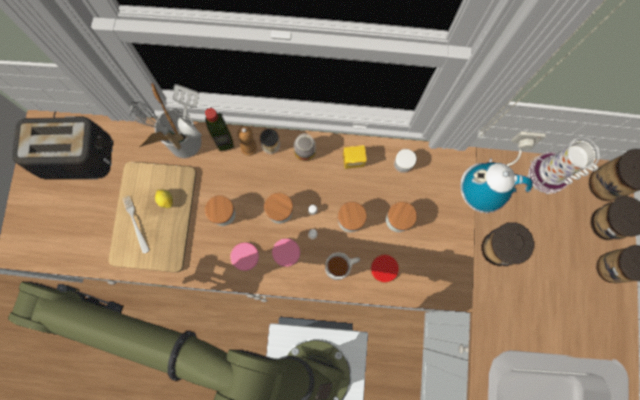

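View pics/side0.png

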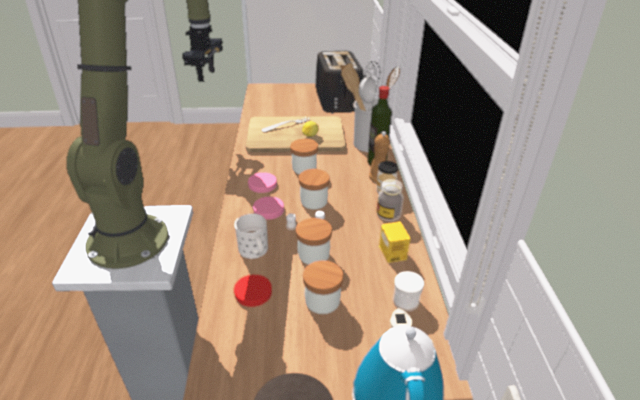

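The top view shows four brown wooden lids at about (220,209), (279,206), (352,215) and (401,215). The pink discs at (244,256) and (286,252) and the red one at (385,268) are the look-alikes. The shakers are at (312,209) and (312,234). I'll measure the lids and confirm them in one enlarged crop.

```bash
python3 - <<'E'
from h import *
for n,box in [('top',(190,190,430,245)),('side',(280,130,355,320))]:
    z=np.load(f'pics/{n}0.npz'); im,d=z['im'],z['d']; P=dict(T=z['T'],mtx=z['m'],dist_coeffs=z['k'])
    hsv=cv2.cvtColor(im,cv2.COLOR_RGB2HSV); x0,y0,x1,y1=box
    print(n,[hsv[v,u].tolist() for u,v in ([(220,209),(279,206),(352,215),(401,215),(330,190),(250,230)] if n=='top' else [(305,147),(314,179),(314,230),(322,275),(290,200)])])
    m=cv2.inRange(hsv,(5,150,60),(14,255,255)); 
    b=np.zeros_like(m); b[y0:y1,x0:x1]=m[y0:y1,x0:x1]; b=cv2.morphologyEx(b,cv2.MORPH_OPEN,np.ones((3,3)))
    for c in cv2.findContours(b,cv2.RETR_EXTERNAL,cv2.CHAIN_APPROX_NONE)[0]:
        if cv2.contourArea(c)<80: continue
        w=plane(P,c,.094)[:,:2]; (a,r)=cv2.minEnclosingCircle(w.astype(np.float32))
        mm=np.zeros_like(b); cv2.drawContours(mm,[c],-1,255,-1); mm=cv2.erode(mm,np.ones((5,5))); q=np.argwhere(mm)[:,::-1]
        p=pts(d,P,q); print(cv2.boundingRect(c),'circ',np.round(a,4),round(r,4),'depth mean',np.round(np.median(p,0),4))
    if n=='top':
        for u,v in [(312,209),(312,234),(338,264),(355,156),(405,160)]: print((u,v),np.round(pts(d,P,[(u,v)])[0],3))
        cv2.imwrite('pics/crop.png',cv2.resize(im[180:290,190:430,::-1],None,fx=3.3,fy=3.3,interpolation=cv2.INTER_CUBIC))
E
```

```text
top [[13, 152, 180], [14, 147, 181], [13, 151, 181], [13, 151, 177], [14, 115, 177], [14, 116, 178]]
(312, 209) [0.187 0.036 1.713]
(312, 234) [0.447 0.05  0.051]
(338, 264) [ 0.358 -0.043  0.036]
(355, 156) [ 0.715 -0.069  0.08 ]
(405, 160) [ 0.718 -0.236  0.074]
side [[13, 138, 223], [12, 141, 217], [13, 142, 225], [13, 142, 222], [13, 108, 220]]
```

View pics/crop.png

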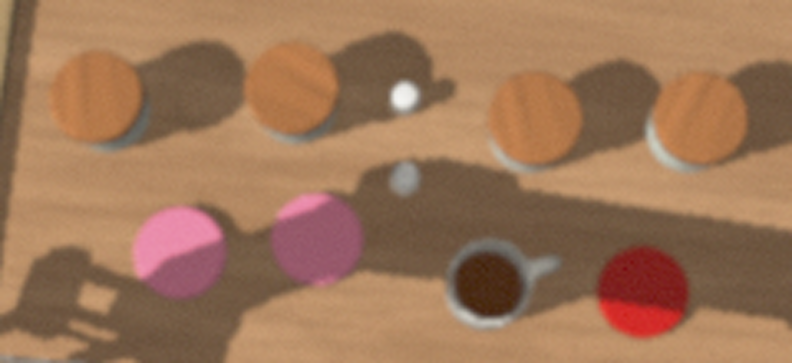

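The crop shows four brown discs at crop (97,97), (292,90), (535,118) and (698,118), all on white jars, so they are the lids. The pink and red discs lie in front of them and are not part of the job. Next I'll mask the lids by saturation and height.

```bash
cat > m.py <<'E'
from h import *
for n,box,s in [('top',(190,190,430,245),133),('side',(280,130,355,320),125)]:
    z=np.load(f'pics/{n}0.npz'); im,d=z['im'],z['d']; P=dict(T=z['T'],mtx=z['m'],dist_coeffs=z['k'])
    hsv=cv2.cvtColor(im,cv2.COLOR_RGB2HSV); x0,y0,x1,y1=box
    v,u=np.mgrid[:400,:640]; W=pts(d,P,np.stack([u,v],-1).reshape(-1,2)).reshape(400,640,3)
    m=((W[...,2]>.084)&(W[...,2]<.106)&(hsv[...,1]>90)&(hsv[...,0]>4)&(hsv[...,0]<20)&(u>x0)&(u<x1)&(v>y0)&(v<y1)).astype(np.uint8)
    m=cv2.morphologyEx(m,cv2.MORPH_OPEN,np.ones((3,3)))
    for c in cv2.findContours(m,cv2.RETR_EXTERNAL,cv2.CHAIN_APPROX_NONE)[0]:
        if cv2.contourArea(c)<80: continue
        w=plane(P,c,.094)[:,:2]; a,r=cv2.minEnclosingCircle(w.astype(np.float32))
        mm=np.zeros_like(m); cv2.drawContours(mm,[c],-1,1,-1); mm=cv2.erode(mm,np.ones((5,5)))
        p=W[mm>0]; print(n,cv2.boundingRect(c),'circ',np.round(a,4),round(r,4),'depth',np.round(np.median(p,0),4))
E
python3 m.py
```

```text
top (388, 201, 29, 28) circ [ 0.5273 -0.2321] 0.0466 depth [ 0.5271 -0.2311  0.0961]
top (338, 201, 28, 29) circ [ 0.5126 -0.071 ] 0.0465 depth [ 0.512 -0.071  0.096]
top (205, 195, 28, 28) circ [0.4949 0.354 ] 0.0469 depth [0.4937 0.3546 0.0968]
top (264, 192, 28, 28) circ [0.5208 0.1669] 0.0465 depth [0.52   0.1671 0.096 ]
side (303, 261, 40, 31) circ [ 0.5275 -0.2423] 0.0492 depth [ 0.5275 -0.2439  0.0939]
side (296, 218, 36, 26) circ [ 0.5123 -0.0822] 0.0496 depth [ 0.5124 -0.0838  0.0944]
side (299, 169, 31, 19) circ [0.52   0.1556] 0.0507 depth [0.52   0.1536 0.0939]
side (290, 139, 28, 16) circ [0.4963 0.3419] 0.0525 depth [0.4964 0.3402 0.0944]
```

Lid centres from the top view (radius 46.5 mm and height 0.096, both as specified):

| Lid | x | y |
|---|---|---|
| A | 0.495 | 0.354 |
| B | 0.521 | 0.167 |
| C | 0.5125 | -0.071 |
| D | 0.527 | -0.232 |

The side-view fits are shifted because they include the skirt. I'll close the fingers and move over A's near edge.

```bash
python3 -m inch '[[50,-44,0,0,0,7],[100,-88,0,0,0,13],[150,-132,0,0,0,13],[200,-175,0,0,0,13],[250,-219,0,0,0,13],[290,-255,0,0,0,13],[317,-279,-40,0,0,13],[317,-279,-90,0,0,13],[317,-279,-105,0,0,13],[317,-279,-105,0,0,13],[317,-279,-105,0,0,13],[317,-279,-105,0,0,13]]' 0 20; python3 -c "
from h import *
grab('side','pics/s1.png')"
```

```text
time: 1.6
position: [0.467, 0.3549, 0.1336]
tool_rot: [0.006, 3.139, 0.004]
ft_force: [-0.1, 0.3, 0.5]
grip_width: 0.008
grip_force: 0.0
```

View pics/s1.png

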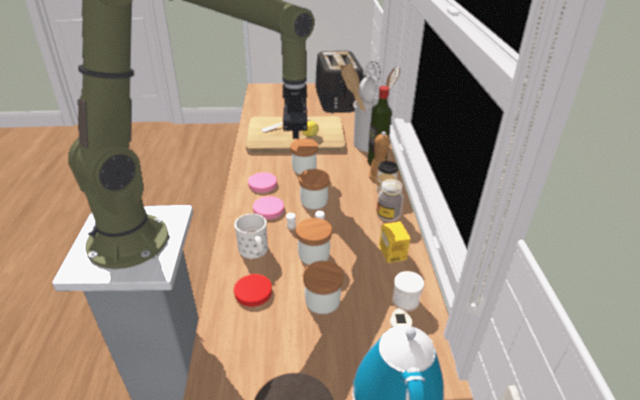

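The tool is above the near edge of lid A, with the fingertips at about (295,138). I'll lower it in steps.

```bash
python3 -m inch '[[0,0,-10,0,0,0],[0,0,-18,0,0,0],[0,0,-20,0,0,0],[0,0,-22,0,0,0],[0,0,-23,0,0,0],[0,0,-23,0,0,0]]'; python3 -m inch '[[0,0,-1,0,0,0],[0,0,-1,0,0,0]]';python3 -m inch '[[0,0,-1,0,0,0],[0,0,-1,0,0,0]]'
```

```text
time: 2.4
position: [0.4664, 0.3536, 0.1087]
tool_rot: [0.008, 3.141, 0.0]
ft_force: [0.2, -0.9, -0.5]
grip_width: 0.006
grip_force: 0.0
time: 2.65
position: [0.4665, 0.3538, 0.1083]
tool_rot: [0.008, 3.141, 0.001]
ft_force: [-1.9, -1.3, 4.5]
grip_width: 0.003
grip_force: 2.0
time: 2.9
position: [0.4666, 0.3538, 0.1081]
tool_rot: [0.008, 3.141, 0.001]
ft_force: [-2.2, -2.1, 9.2]
grip_width: 0.006
grip_force: 4.6
```

Lid A is firm: the force rose from 0 to 9 N with only 0.6 mm of travel. Next is B.

```bash
python3 -m inch '[[0,0,20,0,0,0],[5,-35,35,0,0,0],[15,-90,35,0,0,0],[23,-145,35,0,0,0],[27,-187,30,0,0,0],[27,-187,15,0,0,0],[27,-187,7,0,0,0],[27,-187,4,0,0,0],[27,-187,3,0,0,0],[27,-187,3,0,0,0]]'; python3 -m inch '[[0,0,-1,0,0,0],[0,0,-1,0,0,0]]';python3 -m inch '[[0,0,-1,0,0,0],[0,0,-1,0,0,0]]'
```

```text
time: 4.15
position: [0.4934, 0.1674, 0.1097]
tool_rot: [0.006, 3.141, 0.0]
ft_force: [-0.0, 0.9, 0.9]
grip_width: 0.008
grip_force: 0.0
time: 4.4
position: [0.4934, 0.1667, 0.1087]
tool_rot: [0.007, 3.141, 0.0]
ft_force: [-0.2, 0.2, -0.7]
grip_width: 0.007
grip_force: 0.0
time: 4.65
position: [0.4933, 0.1667, 0.1077]
tool_rot: [-0.008, -3.142, -0.0]
ft_force: [-0.4, 0.0, 1.2]
grip_width: 0.003
grip_force: 0.8
```

```bash
python3 -m inch '[[0,0,-1,0,0,0],[0,0,-1,0,0,0]]';python3 -m inch '[[0,0,-1,0,0,0],[0,0,-1,0,0,0]]'
```

```text
time: 4.9
position: [0.4928, 0.1668, 0.1066]
tool_rot: [-0.007, -3.141, -0.0]
ft_force: [-3.4, -0.3, 3.0]
grip_width: 0.01
grip_force: 2.1
time: 5.15
position: [0.4927, 0.1668, 0.1058]
tool_rot: [-0.007, -3.14, -0.0]
ft_force: [-4.6, -0.2, 6.0]
grip_width: 0.006
grip_force: 3.3
```

B gives about 2 mm, and a sideways force has appeared. I'll check whether its far edge has risen.

```bash
python3 - <<'E'
from h import *
im,d,P=grab('side','pics/s2.png'); im0=cv2.imread('pics/side0.png')
a=im0[120:270,250:370]; b=im[120:270,250:370,::-1]
cv2.imwrite('pics/c2.png',cv2.resize(np.hstack([a,b]),None,fx=3.3,fy=3.3,interpolation=cv2.INTER_CUBIC))
E
```

```text
(no output)
```

View pics/c2.png

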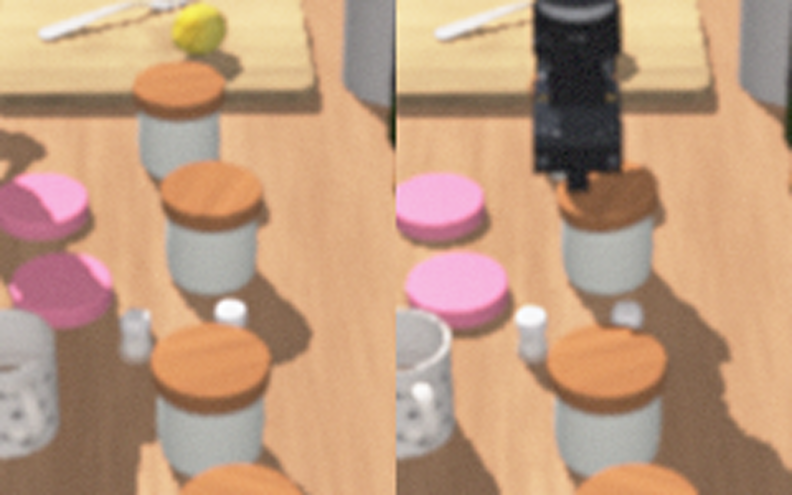

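In the right panel the lid on B's jar, at crop (605,200), looks slightly tilted with its right side up. I'll check that with a plane fit to the depth.

```bash
cat > pl.py <<'E'
from h import *
import sys
def fit(f,c):
    z=np.load(f); P=dict(T=z['T'],mtx=z['m'],dist_coeffs=z['k']); v,u=np.mgrid[:400,:640]
    W=pts(z['d'],P,np.stack([u,v],-1).reshape(-1,2)); h=cv2.cvtColor(z['im'],cv2.COLOR_RGB2HSV).reshape(-1,3)
    w=W[(np.hypot(*(W[:,:2]-c).T)<.040)&(W[:,2]>.085)&(W[:,2]<.115)&(W[:,0]>c[0]-.005)&(h[:,1]>100)]
    s=np.linalg.lstsq(np.c_[w[:,:2]-c,np.ones(len(w))],w[:,2],rcond=None)[0]; print(f,len(w),np.round(s,4))
for f in sys.argv[3:]: fit(f,np.array([float(sys.argv[1]),float(sys.argv[2])]))
E
python3 pl.py .521 .167 pics/side0.npz pics/s1.npz pics/s2.npz; python3 pl.py .5125 -.071 pics/side0.npz pics/s2.npz
```

```text
pics/side0.npz 181 [-0.0038  0.0016  0.0942]
pics/s1.npz 175 [0.0052 0.0001 0.094 ]
pics/s2.npz 148 [ 0.1541 -0.0058  0.0945]
pics/side0.npz 286 [-0.0012 -0.0002  0.0943]
pics/s2.npz 282 [-0.0008 -0.0113  0.0941]
```

The plane fit shows B tipped by 0.154 rad, while its neighbour stayed level, so B is the rocking lid. I'll let go and move over its middle.

```bash
python3 -m inch '[[0,0,5,0,0,0],[0,0,20,0,0,0],[0,0,35,0,0,0],[0,0,35,0,0,0],[0,0,35,0,0,0]]'; python3 - <<'E'
from h import *
grab('side','pics/s3.png'); im,d,P=grab('top','pics/t3.png')
cv2.imwrite('pics/c3.png',cv2.resize(im[160:260,220:360,::-1],None,fx=5,fy=5,interpolation=cv2.INTER_CUBIC))
E
python3 pl.py .521 .167 pics/s3.npz; sed 's/side0/s3/;s/{n}0/{dict(side="s3",top="t3")[n]}/' m.py > m3.py; python3 m3.py
```

```text
time: 5.82
position: [0.4934, 0.1666, 0.1407]
tool_rot: [0.008, 3.141, 0.0]
ft_force: [0.0, -0.4, -0.7]
grip_width: 0.005
grip_force: 0.0
pics/s3.npz 176 [0.0062 0.0057 0.0936]
top (388, 201, 29, 29) circ [ 0.5273 -0.2321] 0.0466 depth [ 0.526  -0.2307  0.0965]
top (338, 201, 28, 29) circ [ 0.5126 -0.071 ] 0.0465 depth [ 0.5128 -0.0711  0.0965]
top (205, 195, 28, 28) circ [0.4953 0.3543] 0.0464 depth [0.4935 0.3546 0.0966]
side (303, 261, 40, 31) circ [ 0.5285 -0.2421] 0.0491 depth [ 0.5274 -0.2435  0.094 ]
side (296, 218, 36, 26) circ [ 0.5119 -0.0823] 0.0495 depth [ 0.5114 -0.0833  0.0943]
side (299, 169, 31, 19) circ [0.521  0.1546] 0.0504 depth [0.5214 0.1533 0.0939]
```

B has fallen level again and is still in place, so I'll press its middle.

```bash
python3 -m inch '[[14,0,0,0,0,0],[28,0,0,0,0,0],[28,0,-15,0,0,0],[28,0,-26,0,0,0],[28,0,-31,0,0,0],[28,0,-32,0,0,0],[28,0,-33,0,0,0],[28,0,-33,0,0,0]]'; python3 -m inch '[[0,0,-1,0,0,0],[0,0,-1,0,0,0]]'; python3 -m inch '[[0,0,-1,0,0,0],[0,0,-1,0,0,0]]'
```

```text
time: 6.92
position: [0.5215, 0.1667, 0.1079]
tool_rot: [0.007, 3.141, 0.001]
ft_force: [-0.5, -0.3, -0.3]
grip_width: 0.007
grip_force: 0.0
time: 7.18
position: [0.5216, 0.1668, 0.1075]
tool_rot: [0.008, 3.141, 0.001]
ft_force: [-1.4, -0.8, 5.1]
grip_width: 0.003
grip_force: 2.5
time: 7.42
position: [0.5217, 0.1668, 0.1065]
tool_rot: [0.008, 3.141, 0.001]
ft_force: [-1.4, -0.3, 5.5]
grip_width: 0.005
grip_force: 2.8
```

```bash
python3 -m inch '[[0,0,-1,0,0,0],[0,0,-2,0,0,0],[0,0,-2,0,0,0]]'; python3 -m inch '[[0,0,-1,0,0,0],[0,0,-2,0,0,0],[0,0,-2,0,0,0]]'; python3 -m inch '[[0,0,-1,0,0,0],[0,0,-1,0,0,0]]'
```

```text
time: 7.8
position: [0.5217, 0.1668, 0.1045]
tool_rot: [0.008, 3.141, 0.001]
ft_force: [-2.2, -0.6, 5.3]
grip_width: 0.006
grip_force: 2.8
time: 8.18
position: [0.5217, 0.1668, 0.1032]
tool_rot: [0.008, 3.141, 0.001]
ft_force: [-3.0, -1.2, 10.2]
grip_width: 0.006
grip_force: 5.1
time: 8.43
position: [0.5217, 0.1668, 0.1032]
tool_rot: [0.008, 3.141, 0.002]
ft_force: [-5.2, -2.4, 15.3]
grip_width: 0.005
grip_force: 7.8
```

```bash
python3 -m inch '[[0,0,-1,0,0,0],[0,0,-1,0,0,0],[0,0,-1,0,0,0],[0,0,-1,0,0,0]]'; python3 - <<'E'
from h import *
im,d,P=grab('side','pics/s4.png'); 
cv2.imwrite('pics/c4.png',cv2.resize(im[120:330,230:430,::-1],None,fx=2.8,fy=2.8,interpolation=cv2.INTER_CUBIC))
E
sed -i 's/W\[:,2\]>.085/W[:,2]>.080/;s/-.005)/-.045)/' pl.py; python3 pl.py .521 .167 pics/s3.npz pics/s4.npz
```

```text
time: 8.93
position: [0.5217, 0.1668, 0.103]
tool_rot: [0.008, 3.141, 0.002]
ft_force: [-7.0, -2.4, 20.2]
grip_width: 0.007
grip_force: 10.5
pics/s3.npz 306 [ 0.003  -0.0006  0.0937]
pics/s4.npz 224 [ 0.0012 -0.0289  0.0891]
```

View pics/c4.png

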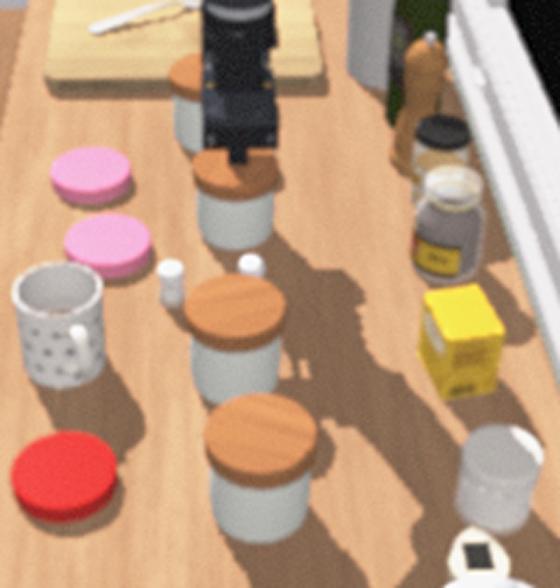

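Lid B, at crop (237,172), sits level. It is 4.6–4.9 mm lower and stopped hard, held at 20 N, and everything else is where it was. I'm handing in.

```bash
python3 -c "
from bench import ctrl
print(ctrl.close_job())"
```

```text
the job is handed in; nothing more can be done
None
```

The rocking lid was the second from the left (B, at x 0.521, y 0.167); it is pushed down about 5 mm to a hard stop and held there at about 20 N. Of the others, I pressed only A, which was firm at up to 9 N (above the gentle 1–5 N), and C and D were not touched.

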